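Select the bath and switch its heater on

TASK

First set the bath selector to the green dot: push the knob in, turn it clockwise (seen from above) to its other position while it is held in, and let it spring back out. Then switch the heater on: lift the yellow collar along the lever, swing the lever over to the far side, the one with the green dot, while the collar is up, and let the collar drop back so that the lever is locked there. Leave the bottle, the beaker and the hand lamp where they stand.

Things in the scene. Friction and masses are not known exactly. Their poses are not given: they have to be found in the camera images.
- switch_box: White console 150 mm wide (y), 185 mm deep (x), fixed on the bench; its blue top panel slopes 12 deg, low edge towards the robot, and carries the locking toggle. Either box may stand left or right, turned up to 0.3 rad. Origin under its middle; z up, x level to its back edge.
- lever_hinge (a point): Middle of the toggle's hinge, 10 mm over the panel. Axes are those of the box, not of the sloping panel: z up, y along the hinge, x level towards the back edge (the side of the green dot).
- lever (a joint): Angle of the toggle lever (steel rod with a red cap, its end 147 mm from the hinge), rad. 0: as found, leaning to the robot's side, 32 deg from vertical; grows as it swings away, about +y of the hinge; 0.698 (stop): on, leaning 8 deg to the far side. Stays where left, needs about 2 N at the collar. Collar down, it is locked at either end with 0.04 rad of play.
- collar (a joint): Lift of the yellow collar along the lever (m). 0: down, locking. Spring: 3 N at 0, 7 N at the upper stop 0.018. From 0.012 up the lever is free to swing; 0.015 is a good lift. Let go at either end of the swing it drops back to 0; in between its cross pin rides on the steel gate.
- collar_grip (a point): Middle of the collar's T grip: a flat bar 90 mm wide along the hinge (y), 22 mm thick (x, swing direction to the far side), 34 mm high (z, along the lever, away from the hinge). 100 mm from the hinge when down. Pinch its 22 mm with the fingers pointing along the lever. The red cap (17 mm thick) ends 30 mm past the bar's outer face.
- selector_box: A like console, with the push-to-turn knob on its sloping panel. Origin under its middle; z up, x level to its back edge.
- knob_grip (a point): On the knob's axis, half-way up its grip bar, 57 mm over the panel when out. Bar 64 mm long (x, to the white-line pointer end), 20 mm thick (y), 34 mm high (z, out of the panel, 12 deg from vertical to the robot's side), on a grey disc 68 mm across, its face 17 mm below this point. A steel guard, its top 31 mm below this point, stands round both ends of the bar's sweep, up to 52 mm from the axis.
- selector_turn (a joint): Turn of the knob (rad), growing clockwise seen from above. 0: as found, pointer at the white dot; 0.960 (stop): pointer at the green dot. Locked at both unless pushed in, with 0.015 rad of play. Friction 0.04 N m.
- selector_push (a joint): How far the knob is pushed in along its axis (m). 0: out. Spring: 4 N at 0, 8 N at the stop 0.010. Free to turn from 0.008; springs out by itself at either position.
- reagent_bottle: Bystander, loose: amber bottle with a blue cap, 72 mm across, 150 mm high; origin under its middle.
- beaker: Bystander, loose: glass beaker, 84 mm across, 100 mm high; origin under its middle.
- lamp: Bystander, loose: hand lamp with a black head and grey handle, lying down, 160 mm long along its x, 54 mm across; origin under its middle on the bench.
There are look-alikes about, which are no part of the job. What is shaped like the switch_box but purple is not meant.

How it is judged:
By the outcome, as a careful person would: the job done as asked, in the order asked, and still so for the second after the job is handed in, with the robot touching nothing.
It also fails if it takes over 51 s, if anything falls off the work surface, if the arm or the gripper's body presses on something with over 40 N, if the wrist force passes 120 N, or if a joint passes its speed limit or range.

ROBOT

A 7-joint arm with a two-finger parallel gripper is mounted at the origin on the work surface. World frame = base frame: x ahead of the robot, y to its left, z up, the work surface at z = 0. Lengths are in m, angles in rad, forces in N, time in s.
With the tool pointing down it reaches from about 0.4 to 0.9 m from the base axis. Payload 5.6 kg.
Tool frame: the origin (TCP) lies at the very end of the fingers, on their centre line; the grasp point (between the pads) lies 19 mm behind it (arm.grasp_offset is the distance from the TCP to the grasp point, in m); z points along the fingers, y is the direction in which the jaws open and shut (so a half turn about z gives the same grasp; the last joint's range is limited). The gripper opens to 92 mm and grips with 3 to 60 N. Pads are 20 mm wide; open, the fingers measure 128 mm over their backs; the gripper's body (75 mm by 189 mm) begins 69 mm behind the grasp point.
Start: joints at [1.205, 0.468, -0.012, 1.603, 0.006, 1.071, -0.056], TCP at [0.206, -0.616, 0.215] pointing down, gripper open.
Joint ranges: [-2.53, 2.53], [-0.31, 2.02], [-1.57, 1.55], [0.28, 2.44], [-1.29, 4.43], [0.15, 1.84], [-2.92, 2.92]. Speed limits (rad/s): [2.57, 2.57, 3.14, 3.14, 3.14, 3.14, 3.14].

INTERFACE

Orientations are given as a unit quaternion [x, y, z, w].
In Python, from bench import arm gives the robot as it stands.
- The arm moves only by the tool step_arm, never from a script. Its argument "series" is a list of rows, each an object of numbers: "tx", "ty", "tz": the shift along the tool's x, y, z in m; "rx", "ry", "rz": the turn, a rotation vector about the tool's x, y, z in degrees; "fingers": the opening, from 0 (shut) to 1 (fully open). In form: [{"tx": .., "ty": .., "tz": .., "rx": .., "ry": .., "rz": .., "fingers": ..}, ...]. A call has 1 to 12 rows; each row is the pose to reach, as a shift and turn from the pose measured when the call began, along the tool's axes at that moment; what a row does not reach only later rows make up. A row lasts 1/10 s, in which the tool goes at most 50 mm and 8.59 degrees, less where a joint would pass 70% of its speed; a pose out of reach is approached as far as the arm can. A call with a gripper value outside its range is refused whole. The fingers move at their own pace and stop on an object; "newtons" is the grip in N (left out, the last holds). Time passes only in rows, so rows that repeat a pose let the fingers close. It gives the time, the measured TCP pose, the force and the opening at its end, in the units of the state.
- arm.state(): the state, without advancing time (a new reading comes with each control period).
- arm.grab_frame(name): name is "scene" or "side" or "wrist"; returns the picture (420x560x3 uint8, red, green, blue); there is no depth.
- arm.camera_params(name): a dict with "mtx" (3x3 intrinsics, pixels), "pose" (4x4, takes a point from camera to world coordinates); the wrist camera has in their place "T_tool_cam" (4x4, takes a point from camera to tool coordinates, whose origin is the TCP and whose axes are the flange's). Camera axes: x right, y down, z forward; pixel columns grow to the right and rows downward; lengths in m; the calibration is good to about 2 mm. A picture is of the moment at which its call begins: read the wrist's pose just before it. camera_params takes no time and is no camera call.
- arm.hand_in(): hands the job in, once; it reports no verdict.
Trained networks look in the newest picture that a camera, given by its name, has taken for a name from the list of things; names that differ only in an ending like _2 or _b are one class to them, and where a whole thing is asked for, a point or a joint stands for the part that bears it (a point fixed in the world has none). Each returns a list of dicts, best first, with "score" (0 to 1); they miss things now and then, are a little off and sometimes report something else, mostly with a low value. They report only what shows in the picture. A call takes as long as a camera call. They do not tell look-alikes from the thing itself.
- arm.outline_of(camera, query): "pixels" (420x560 bool, what is visible of it) and "position" ([column, row] in pixels, amid what is visible of it).
- arm.landmark_of(camera, query): "position" ([column, row] in pixels: a listed point, or the origin of a listed thing).
The state is a dict: "t": time; "qpos": joint angles; "joint_vel": joint speeds; "joint_efforts": joint torques, N m; "ee_pos": TCP position; "ee_rot": TCP orientation; "wrist_force": force on the tool from outside, world axes, zero at the start; "torque": the same for the moment, N m; "width": finger opening in m.
Only numpy, scipy, OpenCV 4.12 (cv2) and the standard library are available. Lean on these libraries where they do the work, as an engineer would, in place of code of your own. Each camera call takes 0.05 s, during which the arm holds its last target.

## Working session

There is one attempt and no reset: what is moved stays moved. The work goes in short steps, Python scripts to look and compute and a tool call to move; the robot and the scene stay as the last step left them, time stands still between calls to the robot, and variables do not carry over. Pictures are saved under pics/ and viewed, and the job is handed in when it is done.

Besides the shell and the picture viewer there is one more tool, called after ">>>" by a JSON object that holds its "fn" and its "kwargs", one argument or row to a line. step_arm: Moves the arm, as the interface text tells. Its arguments: {"type":"object","properties":{"series":{"type":"array"},"newtons":{"type":"number"}},"required":["series"]}

```bash
mkdir -p pics; ls; cat > h.py <<'E'
import numpy as np, cv2
from scipy.spatial.transform import Rotation as R
from bench import arm
def save(n,img): cv2.imwrite('pics/'+n+'.png',cv2.cvtColor(img,cv2.COLOR_RGB2BGR))
def campose(c,st=None):
    p=arm.camera_params(c)
    if 'pose' in p: return np.array(p['mtx']),np.array(p['pose'])
    T=np.eye(4);T[:3,:3]=R.from_quat(st['ee_rot']).as_matrix();T[:3,3]=st['ee_pos']
    return np.array(p['mtx']),T@np.array(p['T_tool_cam'])
def ray(K,T,px):
    d=T[:3,:3]@np.linalg.inv(K)@np.array([px[0],px[1],1.]);return T[:3,3],d/np.linalg.norm(d)
def atz(K,T,px,z):
    o,d=ray(K,T,px);return o+d*(z-o[2])/d[2]
def proj(K,T,P):
    P=np.atleast_2d(P);c=(P-T[:3,3])@T[:3,:3];u=c@K.T;return u[:,:2]/u[:,2:]
def tri(obs):
    A=np.zeros((3,3));b=np.zeros(3)
    for o,d in obs:
        M=np.eye(3)-np.outer(d,d);A+=M;b+=M@o
    p=np.linalg.solve(A,b);return p,[np.linalg.norm((np.eye(3)-np.outer(d,d))@(p-o)) for o,d in obs]
E
python3 - <<'E'
from h import *
print(arm.state())
for c in ['scene','side','wrist']:
    save('a_'+c,arm.grab_frame(c)); p=arm.camera_params(c); print({k:np.round(v,3).tolist() for k,v in p.items()})
E
```

```text
pics
{'t': 0.0, 'qpos': array([ 1.20501947,  0.4683501 , -0.01156164,  1.60361784,  0.00601542,
        1.07136215, -0.05627246]), 'joint_vel': array([ 0.00083742,  0.00068042, -0.00119673, -0.00100427,  0.00165122,
        0.00116923, -0.00091271]), 'joint_efforts': array([ 4.82883461e-04, -5.20568776e+01, -1.17734107e-02, -2.43742472e+01,
       -5.64995455e-02,  1.72984897e-02,  1.65667880e-04]), 'ee_pos': array([ 0.20590626, -0.61592629,  0.21366028]), 'ee_rot': array([ 9.87010060e-01,  1.60656205e-01, -2.11558433e-04, -8.25318148e-04]), 'wrist_force': array([0.59109362, 0.39066585, 0.65060173]), 'torque': array([-0.00980259, -0.04741419, -0.03226628]), 'width': 0.09172451390072975}
{'mtx': [[384.916, 0.0, 280.486], [0.0, 384.916, 206.668], [0.0, 0.0, 1.0]], 'pose': [[0.554, 0.448, -0.702, 1.217], [0.832, -0.272, 0.483, -0.435], [0.025, -0.851, -0.524, 0.624], [0.0, 0.0, 0.0, 1.0]]}
{'mtx': [[469.442, 0.0, 279.427], [0.0, 469.442, 213.08], [0.0, 0.0, 1.0]], 'pose': [[-0.997, -0.047, 0.055, 0.498], [-0.072, 0.742, -0.666, 0.773], [-0.009, -0.668, -0.744, 0.987], [0.0, 0.0, 0.0, 1.0]]}
{'mtx': [[292.271, 0.0, 275.443], [0.0, 292.271, 211.911], [0.0, 0.0, 1.0]], 'T_tool_cam': [[0.001, -0.955, -0.295, 0.083], [1.0, 0.001, -0.0, 0.0], [0.001, -0.295, 0.955, -0.172], [0.0, 0.0, 0.0, 1.0]]}
```

View pics/a_scene.png

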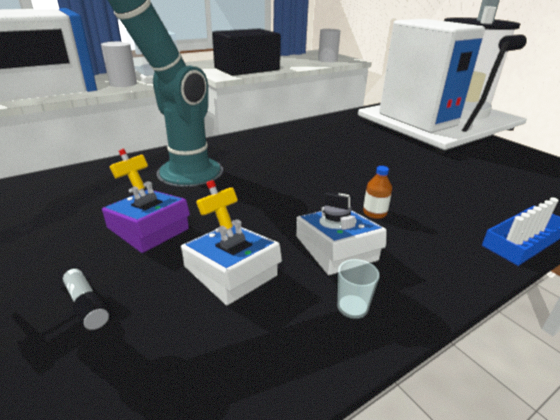

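View pics/a_side.png

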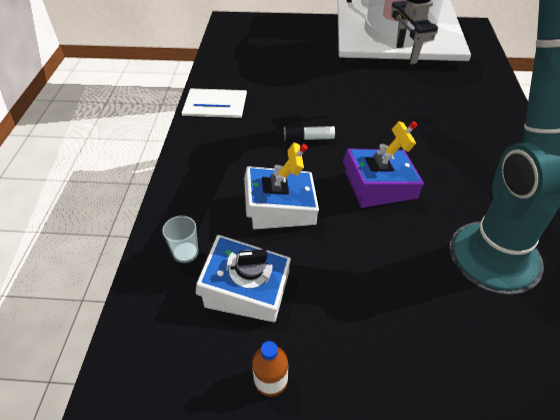

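View pics/a_wrist.png

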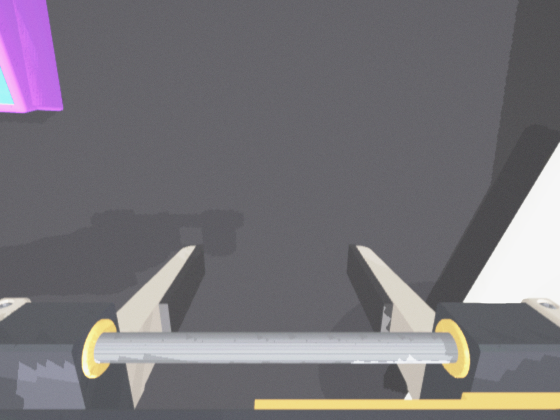

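The scene view shows the white switch_box at about (230,255), the purple decoy at (147,215), the selector at (340,235), the beaker at (357,288) and the bottle at (377,192). In the side view the switch is at (281,195) and the selector at (245,275).

```bash
python3 - <<'E'
from h import *
for c in ['scene','side']:
    arm.grab_frame(c)
    for q in ['switch_box','lever_hinge','collar_grip','selector_box','knob_grip','reagent_bottle','beaker','lamp']:
        r=arm.landmark_of(c,q)
        print(c,q,[(np.round(d['position'],1).tolist(),round(d['score'],2)) for d in r[:4]])
print(arm.state()['t'])
E
```

```text
scene switch_box [([146.4, 228.5], 0.97), ([231.6, 270.1], 0.57), ([336.8, 201.4], 0.54)]
scene lever_hinge [([232.6, 242.6], 0.97), ([147.4, 201.8], 0.65)]
scene collar_grip [([129.8, 166.6], 0.68), ([214.2, 200.0], 0.62)]
scene selector_box [([333.8, 251.7], 0.59)]
scene knob_grip [([338.1, 200.5], 0.93)]
scene reagent_bottle [([374.7, 215.6], 0.82)]
scene beaker [([350.6, 305.8], 0.9)]
scene lamp [([90.2, 310.6], 0.64), ([230.1, 269.2], 0.39)]
side switch_box [([285.0, 211.3], 0.97), ([384.2, 185.6], 0.86)]
side lever_hinge [([278.5, 181.9], 0.89), ([376.9, 162.7], 0.67)]
side collar_grip [([294.2, 159.8], 0.96), ([403.8, 134.5], 0.76)]
side selector_box [([247.8, 290.8], 0.87), ([278.3, 183.6], 0.35)]
side knob_grip [([256.6, 254.3], 0.75)]
side reagent_bottle [([271.0, 377.4], 0.93)]
side beaker [([182.8, 251.5], 0.91), ([293.7, 159.8], 0.38)]
side lamp [([307.2, 139.3], 0.84)]
1.05
```

```bash
python3 - <<'E'
from h import *
S=campose('scene');D=campose('side')
for n,a,b in [('switch_box',(231.6,270.1),(285,211.3)),('hinge',(232.6,242.6),(278.5,181.9)),('collar',(214.2,200),(294.2,159.8)),('selbox',(333.8,251.7),(247.8,290.8)),('knob',(338.1,200.5),(256.6,254.3)),('bottle',(374.7,215.6),(271,377.4)),('beaker',(350.6,305.8),(182.8,251.5)),('lamp',(90.2,310.6),(307.2,139.3)),('purplehinge',(147.4,201.8),(376.9,162.7))]:
    p,e=tri([ray(*S,a),ray(*D,b)]);print(n,p.round(4),np.round(e,4))
for c in ['scene','side']:
    img=cv2.imread(f'pics/a_{c}.png')
    cr=img[150:310,150:420] if c=='scene' else img[120:330,180:380]
    cv2.imwrite(f'pics/b_{c}.png',cv2.resize(cr,None,fx=2.9 if c=='scene' else 2.85,fy=2.9 if c=='scene' else 2.85,interpolation=cv2.INTER_CUBIC))
E
```

```text
switch_box [ 0.5568 -0.1224 -0.0049] [0.0013 0.0013]
hinge [ 0.5779 -0.13    0.0988] [0.0056 0.0056]
collar [ 0.5305 -0.1384  0.1826] [0.0041 0.0041]
selbox [ 0.6312  0.1439 -0.0097] [0.0002 0.0002]
knob [0.6088 0.1481 0.1402] [0.0081 0.0081]
bottle [ 0.5587  0.3631 -0.0076] [0.0043 0.0043]
beaker [0.8117 0.0409 0.0033] [0.0036 0.0036]
lamp [ 0.507  -0.4402 -0.0047] [0.0063 0.0063]
purplehinge [ 0.3037 -0.2339  0.0949] [0.0005 0.0005]
```

View pics/b_scene.png

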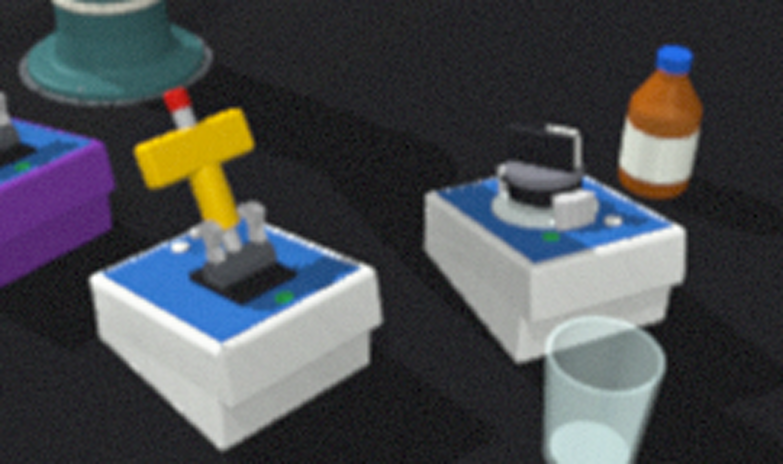

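View pics/b_side.png

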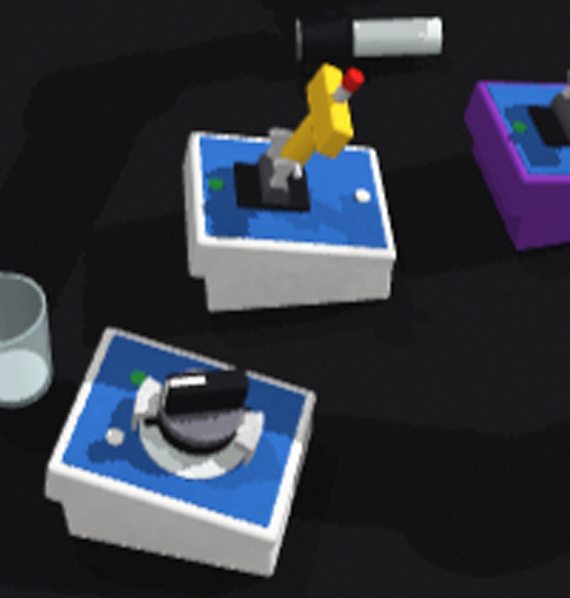

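```bash
cat > fit.py <<'E'
from h import *
from scipy.optimize import least_squares
S=campose('scene');D=campose('side')
t=np.radians(12)
def rect(p):
    x,y,yaw,h=p[:4]; d=p[4]
    out=[]
    for sx,sy in [(1,-1),(-1,-1),(-1,1),(1,1)]:
        lx=sx*d/2;out.append([lx,sy*.075,h+lx*np.tan(t)])
    out=np.array(out);c,s=np.cos(yaw),np.sin(yaw)
    return np.c_[x+c*out[:,0]-s*out[:,1],y+s*out[:,0]+c*out[:,1],out[:,2]]
obs={'switch':([(222,345),(95,278),None,(378,268)],[(195,130),(378,148),(395,255),(193,245)],(.57,-.13,0,.09,.185)),
'sel':([(530,260),(425,195),None,(685,230)],[(113,330),(315,395),(270,530),(50,465)],(.62,.145,.0,.09,.185))}
for n,(a,b,p0) in obs.items():
    A=[(150+u[0]/2.9,150+u[1]/2.9) if u else None for u in a];B=[(180+u[0]/2.85,120+u[1]/2.85) for u in b]
    def f(p):
        P=rect(p);e=[]
        for o,C in((A,S),(B,D)):
            q=proj(*C,P)
            for i in range(4):
                if o[i]: e+=list(q[i]-o[i])
        return e+[(p[4]-.185)/.003]
    r=least_squares(f,p0);print(n,r.x.round(4),np.round(r.fun,1))
E
python3 fit.py
```

```text
switch [ 0.565  -0.1264  0.1515  0.085   0.1831] [-0.9  1.3 -1.4 -2.   0.2 -1.  -1.8  0.6 -1.1  0.5 -0.   1.7  0.8 -0.3
 -0.6]
sel [ 0.6305  0.1475 -0.1677  0.0851  0.1794] [-1.2  2.3 -0.6 -1.3 -0.5 -1.5 -1.1 -2.1 -0.3 -1.8  0.5  3.6 -0.7  1.1
 -1.9]
```

```bash
cat >> h.py <<'E'
def toolrot(zdir,ydir):
    z=np.array(zdir)/np.linalg.norm(zdir);y=np.array(ydir)-np.dot(ydir,z)*z;y/=np.linalg.norm(y)
    return np.c_[np.cross(y,z),y,z]
def delta(pos,Rm,st=None):
    st=st or arm.state();C=R.from_quat(st['ee_rot']).as_matrix()
    return ((C.T@(np.array(pos)-st['ee_pos'])).round(4).tolist(), np.degrees(R.from_matrix(C.T@Rm).as_rotvec()).round(2).tolist())
def boxR(yaw): return R.from_euler('z',yaw).as_matrix()
t12=np.radians(12)
def panelR(yaw): return boxR(yaw)@R.from_euler('y',-t12).as_matrix()  # x up-slope, z normal
def knobpose(K,yaw,ang,back,sgn=-1):
    P=panelR(yaw);n=P[:,2];by=P@np.array([-np.sin(ang),np.cos(ang),0])
    return np.array(K)+n*back, toolrot(-n,sgn*by)
E
python3 - <<'E'
from h import *
p,Rm=knobpose([.615,.149,.1405],-.168,.48,.12)
print(p,delta(p,Rm)); print(delta([.206,-.616,.42],R.from_quat(arm.state()['ee_rot']).as_matrix()))
E
```

```text
[0.59040186 0.15317181 0.25787771] ([0.6085, -0.6081, -0.0433], [-5.59, 10.62, 0.61])
([-0.0, -0.0005, -0.2054], [0.0, 0.0, 0.0])
```

>>> {"fn": "step_arm", "kwargs": {
  "series": [
    {"tz": -0.05},
    {"tz": -0.1},
    {"tz": -0.15},
    {"tz": -0.2},
    {"tx": 0.035, "ty": -0.035, "tz": -0.2},
    {"tx": 0.07, "ty": -0.07, "tz": -0.2},
    {"tx": 0.105, "ty": -0.105, "tz": -0.2},
    {"tx": 0.14, "ty": -0.14, "tz": -0.2},
    {"tx": 0.175, "ty": -0.175, "tz": -0.2},
    {"tx": 0.21, "ty": -0.21, "tz": -0.2},
    {"tx": 0.245, "ty": -0.245, "tz": -0.2},
    {"tx": 0.28, "ty": -0.28, "tz": -0.2}
  ]
}}

```text
schema error: expected keys tx, ty, tz, rx, ry, rz, fingers
```

```bash
python3 - <<'E'
from h import *
p,Rm=knobpose([.615,.149,.1405],-.168,.48,.15)
print(p,delta(p,Rm)); print(arm.state()['qpos'])
save('c_wrist',arm.grab_frame('wrist'))
E
```

```text
[0.58425232 0.15421476 0.28722214] ([0.603, -0.611, -0.0727], [-5.59, 10.62, 0.61])
[ 1.2050192   0.46749469 -0.01162134  1.60267654  0.00600792  1.07137645
 -0.05633103]
```

All keys are needed in every row.

>>> {"fn": "step_arm", "kwargs": {
  "series": [
    {"tx": 0, "ty": 0, "tz": -0.05, "rx": 0, "ry": 0, "rz": 0, "fingers": 1},
    {"tx": 0, "ty": 0, "tz": -0.1, "rx": 0, "ry": 0, "rz": 0, "fingers": 1},
    {"tx": 0, "ty": 0, "tz": -0.15, "rx": 0, "ry": 0, "rz": 0, "fingers": 1},
    {"tx": 0, "ty": 0, "tz": -0.2, "rx": 0, "ry": 0, "rz": 0, "fingers": 1},
    {"tx": 0.035, "ty": -0.035, "tz": -0.2, "rx": 0, "ry": 0, "rz": 0, "fingers": 1},
    {"tx": 0.07, "ty": -0.07, "tz": -0.2, "rx": 0, "ry": 0, "rz": 0, "fingers": 1},
    {"tx": 0.105, "ty": -0.105, "tz": -0.2, "rx": 0, "ry": 0, "rz": 0, "fingers": 1},
    {"tx": 0.14, "ty": -0.14, "tz": -0.2, "rx": 0, "ry": 0, "rz": 0, "fingers": 1},
    {"tx": 0.175, "ty": -0.175, "tz": -0.2, "rx": 0, "ry": 0, "rz": 0, "fingers": 1},
    {"tx": 0.21, "ty": -0.21, "tz": -0.2, "rx": 0, "ry": 0, "rz": 0, "fingers": 1},
    {"tx": 0.245, "ty": -0.245, "tz": -0.2, "rx": 0, "ry": 0, "rz": 0, "fingers": 1},
    {"tx": 0.28, "ty": -0.28, "tz": -0.2, "rx": 0, "ry": 0, "rz": 0, "fingers": 1}
  ]
}}

```text
t: 2.3
ee_pos: [0.3834, -0.2601, 0.4149]
ee_rot: [0.987, 0.161, 0.0, 0.0]
wrist_force: [0.2, -0.8, 0.1]
width: 0.0921
```

```bash
python3 - <<'E'
from h import *
p,Rm=knobpose([.615,.149,.1405],-.168,.48,.15)
print(p,delta(p,Rm)); print(arm.state()['qpos'])
save('c_wrist',arm.grab_frame('wrist'))
E
```

```text
[0.58425232 0.15421476 0.28722214] ([0.3218, -0.3294, 0.1275], [-5.54, 10.6, 0.61])
[ 0.809042    0.0090726  -0.28544792  1.73600661  0.00307987  1.39590407
 -0.72515015]
```

View pics/c_wrist.png

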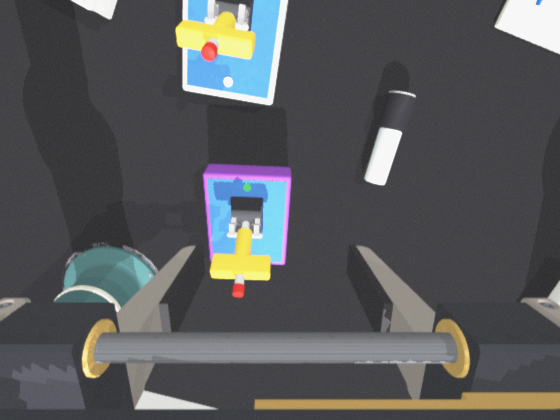

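>>> {"fn": "step_arm", "kwargs": {
  "series": [
    {"tx": 0.035, "ty": -0.035, "tz": 0, "rx": 0, "ry": 0, "rz": 0, "fingers": 1},
    {"tx": 0.07, "ty": -0.07, "tz": 0, "rx": 0, "ry": 0, "rz": 0, "fingers": 1},
    {"tx": 0.105, "ty": -0.105, "tz": 0, "rx": 0, "ry": 0, "rz": 0, "fingers": 1},
    {"tx": 0.14, "ty": -0.14, "tz": 0, "rx": -1, "ry": 2, "rz": 0, "fingers": 1},
    {"tx": 0.175, "ty": -0.175, "tz": 0, "rx": -2, "ry": 4, "rz": 0, "fingers": 1},
    {"tx": 0.21, "ty": -0.21, "tz": 0, "rx": -4, "ry": 7, "rz": 0.5, "fingers": 1},
    {"tx": 0.245, "ty": -0.245, "tz": 0.03, "rx": -5.5, "ry": 10.6, "rz": 0.6, "fingers": 1},
    {"tx": 0.28, "ty": -0.28, "tz": 0.06, "rx": -5.5, "ry": 10.6, "rz": 0.6, "fingers": 1},
    {"tx": 0.322, "ty": -0.315, "tz": 0.09, "rx": -5.5, "ry": 10.6, "rz": 0.6, "fingers": 1},
    {"tx": 0.322, "ty": -0.329, "tz": 0.127, "rx": -5.5, "ry": 10.6, "rz": 0.6, "fingers": 1},
    {"tx": 0.322, "ty": -0.329, "tz": 0.127, "rx": -5.5, "ry": 10.6, "rz": 0.6, "fingers": 1}
  ]
}}

```text
t: 3.45
ee_pos: [0.5824, 0.168, 0.2859]
ee_rot: [0.981, 0.162, 0.098, 0.03]
wrist_force: [-0.1, -0.5, -0.7]
width: 0.0919
```

```bash
python3 - <<'E'
from h import *
st=arm.state();print(st['ee_pos'],st['qpos'])
img=arm.grab_frame('wrist')
for q in ['knob_grip','selector_box']:
    print(q,arm.landmark_of('wrist',q))
W=campose('wrist',st)
k=np.array([.615,.149,.1405]);P=panelR(-.168)
pts=[k]+[k-P[:,2]*.057+P@np.array([sx*.0925,sy*.075,0]) for sx,sy in[(1,-1),(-1,-1),(-1,1),(1,1)]]
q=proj(*W,np.array(pts));print(q.round(1))
for u in q: cv2.circle(img,tuple(int(v) for v in u),3,(255,0,255),1)
save('d_wrist',img)
E
```

```text
[0.58244559 0.16795401 0.28587192] [ 0.1713442   0.31173657 -0.68683319  1.75358551  0.37335282  1.00188145
 -1.89789202]
knob_grip [{'position': [286.7, 201.3], 'score': 0.62}]
selector_box [{'position': [281.5, 187.1], 'score': 0.63}]
[[288.3 200.5]
 [373.7 154.4]
 [301.2 268.9]
 [206.3 221.7]
 [269.8  94.3]]
```

View pics/d_wrist.png

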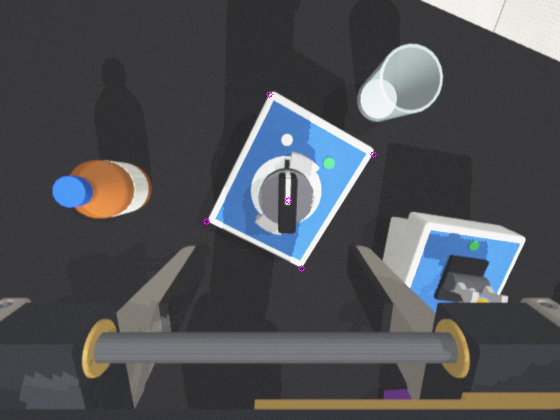

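The projected selector corners fall on the picture's corners. The knob bar stands upright in the image at (288,165–232), so it is along tool x, with the white dot at (287,140) and the green dot at (330,163). q7 is near its limit for the clockwise turn, so I'll use the half-turned grasp.

>>> {"fn": "step_arm", "kwargs": {
  "series": [
    {"tx": 0, "ty": 0, "tz": 0, "rx": 0, "ry": 0, "rz": -8.5, "fingers": 1},
    {"tx": 0, "ty": 0, "tz": 0, "rx": 0, "ry": 0, "rz": -17, "fingers": 1},
    {"tx": 0, "ty": 0, "tz": 0, "rx": 0, "ry": 0, "rz": -25.5, "fingers": 1}
  ]
}}

```text
t: 3.9
ee_pos: [0.5846, 0.1638, 0.2911]
ee_rot: [0.921, 0.375, 0.091, 0.053]
wrist_force: [0.4, 0.8, 0.4]
width: 0.0919
```

```bash
python3 - <<'E'
from h import *
st=arm.state();print(st['ee_pos'],st['qpos'].round(3))
img=arm.grab_frame('wrist'); print(arm.landmark_of('wrist','knob_grip')); save('e_wrist',img)
r=arm.landmark_of('wrist','knob_grip')
obs=[ray(*campose('wrist',st),r[0]['position'])]
st2=dict(ee_pos=[.58245,.16795,.28587],ee_rot=[.981,.162,.098,.03])
obs+= [ray(*campose('scene'),(338.1,200.5)),ray(*campose('side'),(256.6,254.3))]
print(tri(obs)); 
for o in obs:print(o[0]+o[1]*(.1405-o[0][2])/o[1][2])
E
```

```text
[0.58456681 0.16376886 0.29113866] [ 0.238  0.324 -0.766  1.746  0.41   1.017 -1.471]
[{'position': [280.2, 203.9], 'score': 0.67}]
(array([0.61110355, 0.14839641, 0.14056989]), [np.float64(0.004005309942891185), np.float64(0.006265852843966713), np.float64(0.010101660594312762)])
[0.61486133 0.14979042 0.1405    ]
[0.6185644  0.14916214 0.1405    ]
[0.60273627 0.14196808 0.1405    ]
```

>>> {"fn": "step_arm", "kwargs": {
  "series": [
    {"tx": 0, "ty": 0, "tz": 0, "rx": 0, "ry": 0, "rz": -8.5, "fingers": 1},
    {"tx": 0, "ty": 0, "tz": 0, "rx": 0, "ry": 0, "rz": -17, "fingers": 1},
    {"tx": 0, "ty": 0, "tz": 0, "rx": 0, "ry": 0, "rz": -25.5, "fingers": 1},
    {"tx": 0, "ty": 0, "tz": 0, "rx": 0, "ry": 0, "rz": -34, "fingers": 1},
    {"tx": 0, "ty": 0, "tz": 0, "rx": 0, "ry": 0, "rz": -42.5, "fingers": 1},
    {"tx": 0, "ty": 0, "tz": 0, "rx": 0, "ry": 0, "rz": -51, "fingers": 1},
    {"tx": 0, "ty": 0, "tz": 0, "rx": 0, "ry": 0, "rz": -59.5, "fingers": 1},
    {"tx": 0, "ty": 0, "tz": 0, "rx": 0, "ry": 0, "rz": -68, "fingers": 1},
    {"tx": 0, "ty": 0, "tz": 0, "rx": 0, "ry": 0, "rz": -76.5, "fingers": 1},
    {"tx": 0, "ty": 0, "tz": 0, "rx": 0, "ry": 0, "rz": -85, "fingers": 1},
    {"tx": 0, "ty": 0, "tz": 0, "rx": 0, "ry": 0, "rz": -93.5, "fingers": 1},
    {"tx": 0, "ty": 0, "tz": 0, "rx": 0, "ry": 0, "rz": -102, "fingers": 1}
  ]
}}

```text
t: 5.25
ee_pos: [0.5849, 0.1629, 0.2915]
ee_rot: [0.292, 0.951, 0.016, 0.105]
wrist_force: [0.8, 0.6, 1.4]
width: 0.092
```

```bash
python3 - <<'E'
from h import *
st=arm.state();print(st['ee_pos'],st['qpos'].round(3))
p,Rm=knobpose([.615,.1495,.1405],-.168,.48,.12,+1)
print(p,delta(p,Rm,st))
E
```

```text
[0.5849186  0.16289723 0.29148845] [ 0.473  0.455 -1.122  1.734  0.621  1.104  0.143]
[0.59040186 0.15367181 0.25787771] ([-0.0032, -0.0077, 0.0343], [0.29, 0.2, -52.02])
```

>>> {"fn": "step_arm", "kwargs": {
  "series": [
    {"tx": 0, "ty": -0.002, "tz": 0.005, "rx": 0, "ry": 0, "rz": -8.5, "fingers": 1},
    {"tx": 0, "ty": -0.003, "tz": 0.01, "rx": 0, "ry": 0, "rz": -17, "fingers": 1},
    {"tx": 0, "ty": -0.004, "tz": 0.015, "rx": 0, "ry": 0, "rz": -25.5, "fingers": 1},
    {"tx": -0.001, "ty": -0.005, "tz": 0.02, "rx": 0, "ry": 0, "rz": -34, "fingers": 1},
    {"tx": -0.002, "ty": -0.006, "tz": 0.025, "rx": 0, "ry": 0, "rz": -42.5, "fingers": 1},
    {"tx": -0.003, "ty": -0.008, "tz": 0.03, "rx": 0.3, "ry": 0.2, "rz": -52, "fingers": 1},
    {"tx": -0.003, "ty": -0.008, "tz": 0.034, "rx": 0.3, "ry": 0.2, "rz": -52, "fingers": 1},
    {"tx": -0.003, "ty": -0.008, "tz": 0.034, "rx": 0.3, "ry": 0.2, "rz": -52, "fingers": 1}
  ]
}}

```text
t: 6.05
ee_pos: [0.5902, 0.1527, 0.2578]
ee_rot: [-0.151, 0.983, -0.033, 0.099]
wrist_force: [0.3, -0.2, 0.9]
width: 0.0919
```

```bash
python3 - <<'E'
from h import *
st=arm.state();print(st['ee_pos'],st['qpos'].round(3))
img=arm.grab_frame('wrist'); r=arm.landmark_of('wrist','knob_grip');print(r)
W=campose('wrist',st);print(atz(*W,r[0]['position'],.1405))
k=np.array([.615,.1495,.1405]);P=panelR(-.168);B=P@R.from_euler('z',.48).as_matrix()
pts=[k]+[k-P[:,2]*.057+P@np.array([sx*.0925,sy*.075,0]) for sx,sy in[(1,-1),(-1,-1),(-1,1),(1,1)]]+[k+B@np.array([sx*.032,sy*.01,.017]) for sx in(1,-1) for sy in(1,-1)]
for u in proj(*W,np.array(pts)): cv2.circle(img,tuple(int(round(v)) for v in u),3,(255,0,255),1)
save('f_wrist',img)
print(delta(*knobpose(k,-.168,.48,-.010,1),st))
E
```

```text
[0.5902281  0.15274622 0.25781561] [ 0.548  0.602 -1.27   1.763  0.808  1.146  0.919]
[{'position': [277.9, 206.2], 'score': 0.81}]
[0.61333368 0.1504215  0.1405    ]
([-0.0006, 0.0009, 0.1299], [-0.03, -0.05, -0.35])
```

View pics/f_wrist.png

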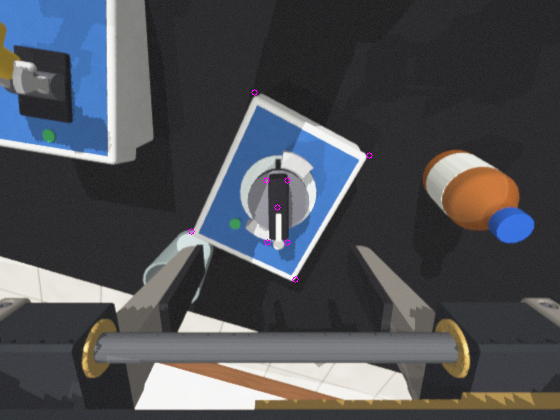

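Bar model overlay matches the bar (270–288, 174–240). Descending.

>>> {"fn": "step_arm", "kwargs": {
  "series": [
    {"tx": 0, "ty": 0, "tz": 0.04, "rx": 0, "ry": 0, "rz": -0.3, "fingers": 0.9},
    {"tx": 0, "ty": 0, "tz": 0.08, "rx": 0, "ry": 0, "rz": -0.3, "fingers": 0.7},
    {"tx": 0, "ty": 0, "tz": 0.11, "rx": 0, "ry": 0, "rz": -0.3, "fingers": 0.6},
    {"tx": 0, "ty": 0, "tz": 0.13, "rx": 0, "ry": 0, "rz": -0.3, "fingers": 0.5},
    {"tx": 0, "ty": 0, "tz": 0.13, "rx": 0, "ry": 0, "rz": -0.3, "fingers": 0.5}
  ]
}}

```text
t: 6.65
ee_pos: [0.616, 0.1478, 0.129]
ee_rot: [-0.154, 0.983, -0.034, 0.097]
wrist_force: [0.8, -1.0, 0.4]
width: 0.0537
```

```bash
python3 - <<'E'
from h import *
st=arm.state();print(st['ee_pos'],st['qpos'].round(3),st['wrist_force'])
save('g_wrist',arm.grab_frame('wrist'))
print(delta(*knobpose([.615,.1495,.1405],-.168,.48,-.010,1),st))
E
```

```text
[0.6160287  0.14776524 0.12898107] [ 0.431  0.755 -1.091  1.824  0.996  0.985  0.801] [ 0.78286823 -0.96290711  0.3765861 ]
([-0.0017, 0.0008, -0.0015], [-0.06, -0.22, -0.07])
```

View pics/g_wrist.png

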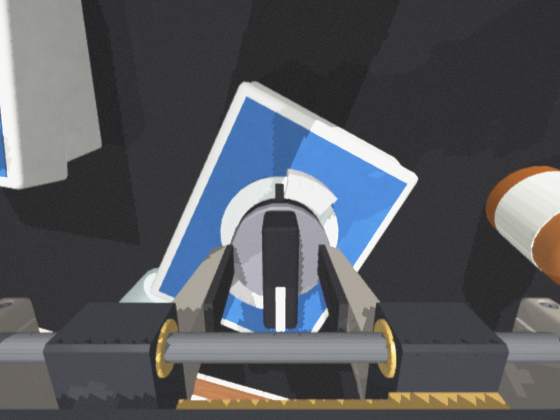

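The bar at x 263–298 sits between the fingers (232 and 322). Closing.

>>> {"fn": "step_arm", "kwargs": {
  "series": [
    {"tx": 0, "ty": 0, "tz": 0, "rx": 0, "ry": 0, "rz": 0, "fingers": 0},
    {"tx": 0, "ty": 0, "tz": 0, "rx": 0, "ry": 0, "rz": 0, "fingers": 0},
    {"tx": 0, "ty": 0, "tz": 0, "rx": 0, "ry": 0, "rz": 0, "fingers": 0},
    {"tx": 0, "ty": 0, "tz": 0, "rx": 0, "ry": 0, "rz": 0, "fingers": 0},
    {"tx": 0, "ty": 0, "tz": 0, "rx": 0, "ry": 0, "rz": 0, "fingers": 0}
  ],
  "newtons": 40
}}

```text
t: 7.2
ee_pos: [0.6165, 0.1505, 0.132]
ee_rot: [-0.155, 0.982, -0.033, 0.099]
wrist_force: [-2.9, 4.3, 3.7]
width: 0.0199
```

>>> {"fn": "step_arm", "kwargs": {
  "series": [
    {"tx": 0, "ty": 0, "tz": 0.004, "rx": 0, "ry": 0, "rz": 0, "fingers": 0},
    {"tx": 0, "ty": 0, "tz": 0.008, "rx": 0, "ry": 0, "rz": 0, "fingers": 0},
    {"tx": 0, "ty": 0, "tz": 0.0105, "rx": 0, "ry": 0, "rz": 0, "fingers": 0},
    {"tx": 0, "ty": 0, "tz": 0.0105, "rx": 0, "ry": 0, "rz": 0, "fingers": 0}
  ]
}}

```text
t: 7.6
ee_pos: [0.6187, 0.1504, 0.1222]
ee_rot: [-0.155, 0.982, -0.033, 0.1]
wrist_force: [-3.9, 1.1, 8.0]
width: 0.0193
```

```bash
python3 - <<'E'
from h import *
st=arm.state();print(st['ee_pos'],st['wrist_force'],st['torque'])
n=panelR(-.168)[:,2];print('moved',(np.array([.6165,.1505,.132])-st['ee_pos'])@n, 'axial F',st['wrist_force']@n)
print(R.from_quat(st['ee_rot']).as_matrix())
E
```

```text
[0.61866474 0.15038552 0.12218621] [-3.87736397  1.12519475  7.97692991] [ 0.11664845  0.69247069 -0.03930684]
moved 0.010047051297258342 axial F 8.63653200241511
[[-0.93217076 -0.29786827  0.20574784]
 [-0.31092955  0.94983895 -0.03359721]
 [-0.18541977 -0.09529142 -0.97802815]]
```

>>> {"fn": "step_arm", "kwargs": {
  "series": [
    {"tx": 0, "ty": 0, "tz": 0.0005, "rx": 0, "ry": 0, "rz": 6, "fingers": 0},
    {"tx": 0, "ty": 0, "tz": 0.0005, "rx": 0, "ry": 0, "rz": 12, "fingers": 0},
    {"tx": 0, "ty": 0, "tz": 0.0005, "rx": 0, "ry": 0, "rz": 18, "fingers": 0},
    {"tx": 0, "ty": 0, "tz": 0.0005, "rx": 0, "ry": 0, "rz": 24, "fingers": 0},
    {"tx": 0, "ty": 0, "tz": 0.0005, "rx": 0, "ry": 0, "rz": 30, "fingers": 0},
    {"tx": 0, "ty": 0, "tz": 0.0005, "rx": 0, "ry": 0, "rz": 36, "fingers": 0}
  ]
}}

```text
t: 8.2
ee_pos: [0.6186, 0.1496, 0.1222]
ee_rot: [0.159, 0.982, -0.001, 0.105]
wrist_force: [-5.8, 0.1, 9.4]
width: 0.0196
```

```bash
python3 - <<'E'
from h import *
st=arm.state();print(st['ee_pos'],st['wrist_force'],st['torque'],st['qpos'].round(3))
n=panelR(-.168)[:,2];print('axial F',st['wrist_force']@n,'mom',st['torque']@n)
C=R.from_quat(st['ee_rot']).as_matrix();P=panelR(-.168);b=P.T@C[:,0];print(np.degrees(np.arctan2(-b[1],-b[0])))
E
```

```text
[0.61860234 0.14963962 0.12219483] [-5.75325619  0.114028    9.44686747] [-0.33528474  0.93433297 -0.08262117] [ 0.365  0.702 -0.977  1.828  0.926  0.909  0.21 ]
axial F 10.423723486713694 mom 0.02039465801035476
-8.715745881410333
```

>>> {"fn": "step_arm", "kwargs": {
  "series": [
    {"tx": 0, "ty": 0, "tz": 0.0003, "rx": 0, "ry": 0, "rz": 6, "fingers": 0},
    {"tx": 0, "ty": 0, "tz": 0.0003, "rx": 0, "ry": 0, "rz": 12, "fingers": 0},
    {"tx": 0, "ty": 0, "tz": 0.0003, "rx": 0, "ry": 0, "rz": 18, "fingers": 0},
    {"tx": 0, "ty": 0, "tz": 0.0003, "rx": 0, "ry": 0, "rz": 20, "fingers": 0},
    {"tx": 0, "ty": 0, "tz": 0.0003, "rx": 0, "ry": 0, "rz": 20.5, "fingers": 0},
    {"tx": 0, "ty": 0, "tz": 0.0003, "rx": 0, "ry": 0, "rz": 20.5, "fingers": 0}
  ]
}}

```text
t: 8.8
ee_pos: [0.6183, 0.1494, 0.1222]
ee_rot: [0.33, 0.938, 0.016, 0.104]
wrist_force: [-4.0, -0.3, 7.9]
width: 0.02
```

```bash
python3 - <<'E'
from h import *
st=arm.state();print(st['ee_pos'],st['wrist_force'],st['torque'],st['qpos'].round(3))
n=panelR(-.168)[:,2];print('axial F',st['wrist_force']@n,'mom',st['torque']@n)
C=R.from_quat(st['ee_rot']).as_matrix();P=panelR(-.168);b=P.T@C[:,0];print(np.degrees(np.arctan2(-b[1],-b[0])))
save('h_wrist',arm.grab_frame('wrist'))
E
```

```text
[0.61826164 0.14935782 0.12215399] [-3.97302698 -0.2512935   7.89032626] [-0.29363229  0.91490154  0.58581149] [ 0.326  0.667 -0.912  1.83   0.874  0.874 -0.113]
axial F 8.52357654798959 mom 0.6650068149278135
-29.082763480383512
```

View pics/h_wrist.png

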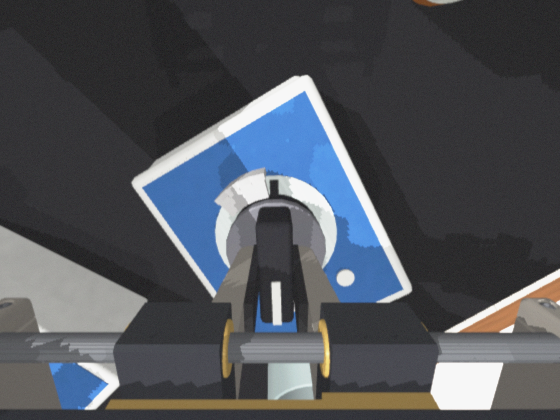

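At the stop (moment 0.67 N m). Letting it spring out while held, then releasing.

>>> {"fn": "step_arm", "kwargs": {
  "series": [
    {"tx": 0, "ty": 0, "tz": -0.003, "rx": 0, "ry": 0, "rz": -0.5, "fingers": 0},
    {"tx": 0, "ty": 0, "tz": -0.007, "rx": 0, "ry": 0, "rz": -0.5, "fingers": 0},
    {"tx": 0, "ty": 0, "tz": -0.0105, "rx": 0, "ry": 0, "rz": -0.5, "fingers": 0},
    {"tx": 0, "ty": 0, "tz": -0.0105, "rx": 0, "ry": 0, "rz": -0.5, "fingers": 0},
    {"tx": 0, "ty": 0, "tz": -0.0105, "rx": 0, "ry": 0, "rz": -0.5, "fingers": 0.5},
    {"tx": 0, "ty": 0, "tz": -0.0105, "rx": 0, "ry": 0, "rz": -0.5, "fingers": 0.5},
    {"tx": 0, "ty": 0, "tz": -0.0105, "rx": 0, "ry": 0, "rz": -0.5, "fingers": 0.5},
    {"tx": 0, "ty": 0, "tz": -0.05, "rx": 0, "ry": 0, "rz": -0.5, "fingers": 0.6},
    {"tx": 0, "ty": 0, "tz": -0.09, "rx": 0, "ry": 0, "rz": -0.5, "fingers": 1},
    {"tx": 0, "ty": 0, "tz": -0.13, "rx": 0, "ry": 0, "rz": -0.5, "fingers": 1},
    {"tx": 0, "ty": 0, "tz": -0.17, "rx": 0, "ry": 0, "rz": -0.5, "fingers": 1},
    {"tx": 0, "ty": 0, "tz": -0.17, "rx": 0, "ry": 0, "rz": -0.5, "fingers": 1}
  ]
}}

```text
t: 10.05
ee_pos: [0.5848, 0.1579, 0.2941]
ee_rot: [0.325, 0.939, 0.018, 0.107]
wrist_force: [-0.6, -1.0, 0.4]
width: 0.0819
```

```bash
python3 - <<'E'
from h import *
st=arm.state();print(st['ee_pos'],st['qpos'].round(3))
img=arm.grab_frame('wrist')
W=campose('wrist',st)
k=np.array([.615,.1495,.1405]);P=panelR(-.168);B=P@R.from_euler('z',.48-.96).as_matrix()
pts=[k]+[k-P[:,2]*.057+P@np.array([sx*.0925,sy*.075,0]) for sx,sy in[(1,-1),(-1,-1),(-1,1),(1,1)]]+[k+B@np.array([sx*.032,sy*.01,.017]) for sx in(1,-1) for sy in(1,-1)]
for u in proj(*W,np.array(pts)): cv2.circle(img,tuple(int(round(v)) for v in u),3,(255,0,255),1)
save('i_wrist',img)
sd=arm.grab_frame('side');save('i_side',cv2.resize(sd[200:340,160:340],None,fx=4,fy=4))
E
```

```text
[0.5848047  0.15786957 0.29407547] [ 0.483  0.447 -1.123  1.738  0.619  1.103  0.079]
```

View pics/i_wrist.png

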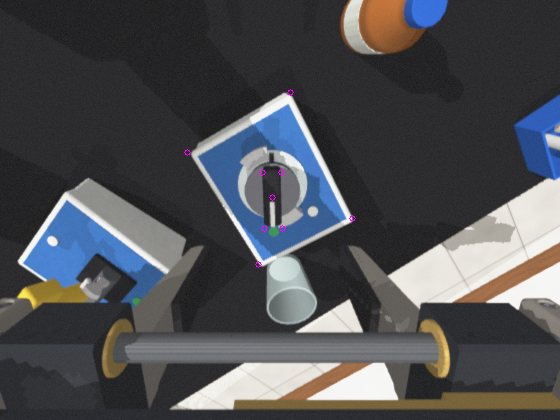

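View pics/i_side.png

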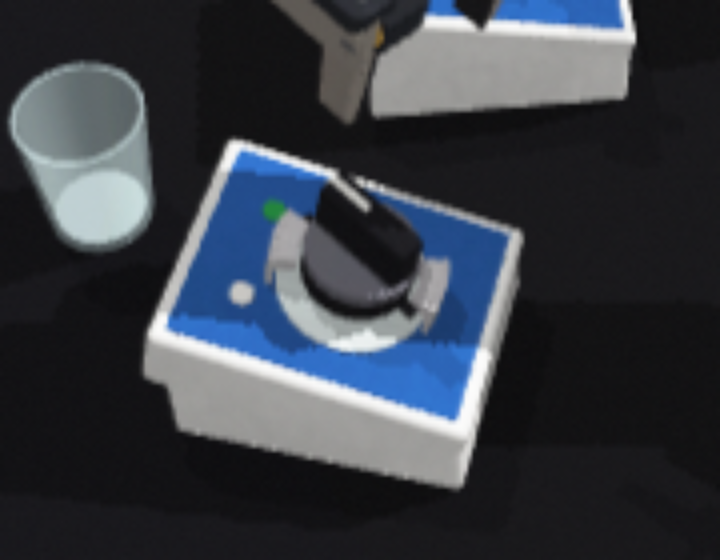

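The knob's pointer now lies at the green dot (273,231) and its top matches the "out" model. Next: hover along the lever.

```bash
cat >> h.py <<'E'
def leverpose(H,yaw,lean,r,sgn=1):
    # lean rad toward far side (+x), r distance of TCP from hinge
    B=boxR(yaw);d=B@np.array([np.sin(lean),0,np.cos(lean)]);y=B@np.array([np.cos(lean),0,-np.sin(lean)])
    return np.array(H)+d*r, toolrot(-d,sgn*y)
E
python3 - <<'E'
from h import *
st=arm.state()
p,Rm=leverpose([.578,-.13,.096],.15,-np.radians(32),.23)
print(p,delta(p,Rm,st))
# intermediate: half rotation
C=R.from_quat(st['ee_rot']);rv=(C.inv()*R.from_matrix(Rm)).as_rotvec()
for f in [.25,.5,.75,1]: print(np.degrees(rv*f).round(1))
E
```

```text
[ 0.45748717 -0.14821373  0.29105106] ([-0.0906, -0.3155, -0.0164], [-21.0, -4.06, 43.75])
[-5.2 -1.  10.9]
[-10.5  -2.   21.9]
[-15.7  -3.   32.8]
[-21.   -4.1  43.8]
```

>>> {"fn": "step_arm", "kwargs": {
  "series": [
    {"tx": -0.009, "ty": -0.032, "tz": -0.02, "rx": -2, "ry": -0.4, "rz": 4.4, "fingers": 1},
    {"tx": -0.018, "ty": -0.063, "tz": -0.04, "rx": -4.2, "ry": -0.8, "rz": 8.8, "fingers": 1},
    {"tx": -0.027, "ty": -0.095, "tz": -0.05, "rx": -6.3, "ry": -1.2, "rz": 13.1, "fingers": 1},
    {"tx": -0.036, "ty": -0.126, "tz": -0.05, "rx": -8.4, "ry": -1.6, "rz": 17.5, "fingers": 1},
    {"tx": -0.045, "ty": -0.158, "tz": -0.05, "rx": -10.5, "ry": -2, "rz": 21.9, "fingers": 1},
    {"tx": -0.054, "ty": -0.19, "tz": -0.05, "rx": -12.6, "ry": -2.4, "rz": 26.3, "fingers": 1},
    {"tx": -0.063, "ty": -0.222, "tz": -0.05, "rx": -14.7, "ry": -2.8, "rz": 30.6, "fingers": 1},
    {"tx": -0.072, "ty": -0.253, "tz": -0.04, "rx": -16.8, "ry": -3.2, "rz": 35, "fingers": 1},
    {"tx": -0.081, "ty": -0.285, "tz": -0.03, "rx": -18.9, "ry": -3.6, "rz": 39.4, "fingers": 1},
    {"tx": -0.0906, "ty": -0.3155, "tz": -0.0164, "rx": -21, "ry": -4.1, "rz": 43.8, "fingers": 1},
    {"tx": -0.0906, "ty": -0.3155, "tz": -0.0164, "rx": -21, "ry": -4.1, "rz": 43.8, "fingers": 1},
    {"tx": -0.0906, "ty": -0.3155, "tz": -0.0164, "rx": -21, "ry": -4.1, "rz": 43.8, "fingers": 1}
  ]
}}

```text
t: 11.35
ee_pos: [0.4566, -0.1482, 0.2899]
ee_rot: [0.628, 0.728, 0.209, 0.179]
wrist_force: [1.3, 1.0, 1.0]
width: 0.092
```

```bash
cat > look.py <<'E'
from h import *
import sys
def overlay(H,yaw,lean,st,img,lift=0):
    W=campose('wrist',st);d=lambda r:leverpose(H,yaw,lean,r)
    B=boxR(yaw);L=B@R.from_euler('y',lean).as_matrix();H=np.array(H)
    pts=[H,H+L@np.array([0,0,.147])]+[H+L@np.array([sx*.011,sy*.045,.100+lift+sz*.017]) for sx in(1,-1) for sy in(1,-1) for sz in(1,-1)]
    q=proj(*W,np.array(pts))
    for u in q: cv2.circle(img,tuple(int(round(v)) for v in u),2,(255,0,255),1)
    return q
E
python3 - <<'E'
from look import *
st=arm.state();print(st['ee_pos'],st['qpos'].round(3))
img=arm.grab_frame('wrist')
W=campose('wrist',st)
for q in ['collar_grip','lever_hinge','switch_box']:
    for r in arm.landmark_of('wrist',q): print(q,np.round(r['position'],1),r['score'])
overlay([.578,-.13,.096],.15,-np.radians(32),st,img)
save('j_wrist',img)
print(delta(*leverpose([.578,-.13,.096],.15,-np.radians(32),.23),st))
E
```

```text
[ 0.45657992 -0.14819534  0.28986305] [ 1.356 -0.122 -0.811  2.223 -0.723  0.677  1.176]
collar_grip [285.6 204.6] 0.79
lever_hinge [279.3 180.9] 0.85
lever_hinge [ 11.9 284.8] 0.56
switch_box [240.4 176.3] 0.76
switch_box [ 11.1 253.5] 0.74
([-0.0001, 0.0014, -0.0005], [-0.07, -0.07, -0.19])
```

View pics/j_wrist.png

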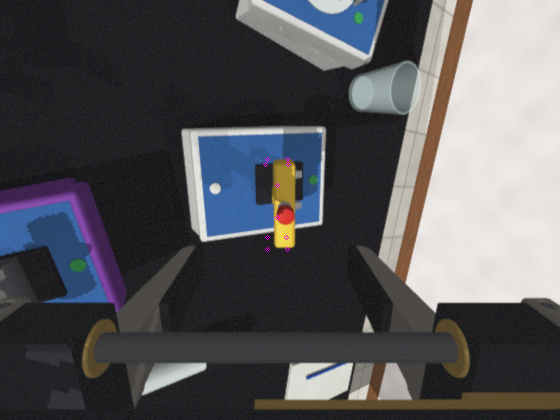

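```bash
python3 - <<'E'
import cv2
im=cv2.imread('pics/j_wrist.png')[110:260,170:340]
cv2.imwrite('pics/j_zoom.png',cv2.resize(im,None,fx=4,fy=4,interpolation=cv2.INTER_CUBIC))
E
```

```text
(no output)
```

View pics/j_zoom.png

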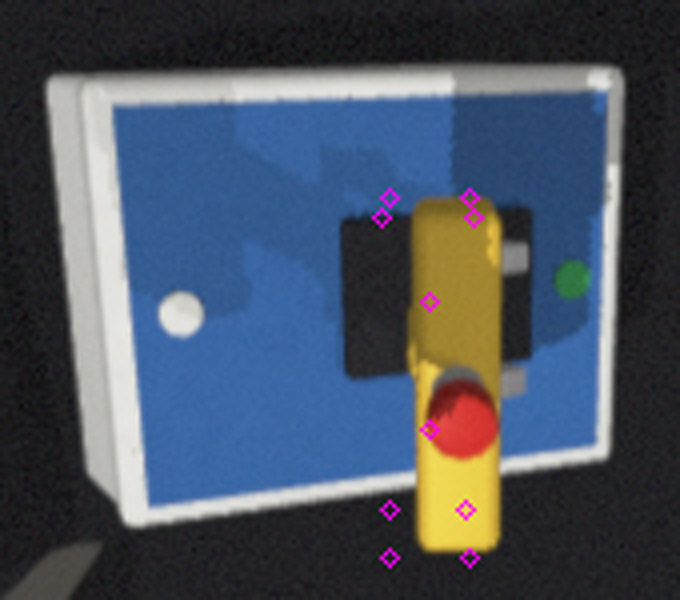

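```bash
cat > fit2.py <<'E'
from fit import *
st=arm.state();W=campose('wrist',st)
z=lambda u:(170+u[0]/4,110+u[1]/4)
pw=[z(u) for u in[(607,458),(128,522),(85,82),(618,70)]]
bar=[z(u) for u in[(412,200),(500,203),(420,551),(497,549)]]; cap=z((463,423))
a,b,_=obs['switch']
A=[(150+u[0]/2.9,150+u[1]/2.9) if u else None for u in a];B=[(180+u[0]/2.85,120+u[1]/2.85) for u in b]
def geom(p):
    x,y,yaw,h,d,u,lean,v=p
    Bx=boxR(yaw);n=np.array([-np.sin(t12),0,np.cos(t12)])
    H=np.array([x,y,0])+Bx@(np.array([u,v,h+u*np.tan(t12)])+n*.010)
    L=Bx@R.from_euler('y',lean).as_matrix()
    return H,L
def f(p):
    P=rect(p);e=list((proj(*W,P)-pw).ravel())
    for o,C in((A,S),(B,D)):
        q=proj(*C,P)
        for i in range(4):
            if o[i]: e+=list((q[i]-o[i])*.5)
    H,L=geom(p)
    pts=[H+L@np.array([sx*.011,sy*.045,.117]) for sy,sx in[(1,-1),(1,1),(-1,-1),(-1,1)]]
    e+=list((proj(*W,np.array(pts))-bar).ravel())
    e+=list((proj(*W,H+L@np.array([0,0,.147]))-cap).ravel())
    return e+[(p[4]-.185)/.003,(p[6]+np.radians(32))/.015,p[7]/.002,p[5]/.02]
r=least_squares(f,[.565,-.127,.15,.085,.185,0,-.5585,0]);print(r.x.round(4));print(np.round(r.fun,1));print('H',geom(r.x)[0].round(4))
E
python3 fit2.py
```

```text
switch [ 0.565  -0.1264  0.1515  0.085   0.1831] [-0.9  1.3 -1.4 -2.   0.2 -1.  -1.8  0.6 -1.1  0.5 -0.   1.7  0.8 -0.3
 -0.6]
sel [ 0.6305  0.1475 -0.1677  0.0851  0.1794] [-1.2  2.3 -0.6 -1.3 -0.5 -1.5 -1.1 -2.1 -0.3 -1.8  0.5  3.6 -0.7  1.1
 -1.9]
[ 0.5674 -0.1297  0.165   0.0857  0.182   0.0207 -0.5508  0.0012]
[-0.4  0.3 -0.3  1.4 -0.1 -1.3  0.7 -1.1 -0.6  1.1 -1.3 -0.4 -0.3 -0.4
 -1.3 -0.  -1.3 -0.4 -0.4  0.1  0.3 -0.6 -0.1  1.7  0.6  0.7 -1.  -1.
  0.5 -0.8 -0.2 -0.5 -1.   0.5  0.6  1. ]
H [ 0.5856 -0.1254  0.0999]
```

```bash
python3 - <<'E'
from h import *
st=arm.state()
for r in (.155,.084): print(delta(*leverpose([.5856,-.1254,.0999],.163,-.555,r),st))
E
```

```text
([0.0014, 0.0087, 0.076], [0.22, 0.4, -0.54])
([0.0019, 0.0084, 0.147], [0.22, 0.4, -0.54])
```

>>> {"fn": "step_arm", "kwargs": {
  "series": [
    {"tx": 0.0015, "ty": 0.0087, "tz": 0.02, "rx": 0.2, "ry": 0.4, "rz": -0.5, "fingers": 1},
    {"tx": 0.0015, "ty": 0.0087, "tz": 0.04, "rx": 0.2, "ry": 0.4, "rz": -0.5, "fingers": 1},
    {"tx": 0.0015, "ty": 0.0087, "tz": 0.06, "rx": 0.2, "ry": 0.4, "rz": -0.5, "fingers": 1},
    {"tx": 0.0015, "ty": 0.0087, "tz": 0.08, "rx": 0.2, "ry": 0.4, "rz": -0.5, "fingers": 1},
    {"tx": 0.0015, "ty": 0.0087, "tz": 0.08, "rx": 0.2, "ry": 0.4, "rz": -0.5, "fingers": 1}
  ]
}}

```text
t: 12.05
ee_pos: [0.5074, -0.1363, 0.227]
ee_rot: [0.622, 0.734, 0.21, 0.175]
wrist_force: [-0.1, -0.6, -0.2]
width: 0.092
```

```bash
python3 - <<'E'
from look import *
st=arm.state();print(st['ee_pos'],st['qpos'].round(3))
img=arm.grab_frame('wrist')
overlay([.5856,-.1254,.0999],.163,-.555,st,img)
save('k_wrist',img)
print(delta(*leverpose([.5856,-.1254,.0999],.163,-.555,.084),st))
E
```

```text
[ 0.50738381 -0.13626297  0.22698599] [ 1.245  0.136 -0.908  2.218 -0.452  0.391  0.913]
([-0.0023, 0.0001, 0.0656], [-0.02, -0.29, 0.03])
```

View pics/k_wrist.png

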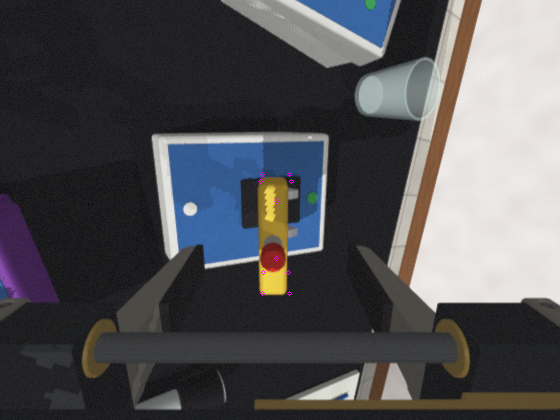

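The bar (260–288, 178–294) matches the model within 2 px. q6 is getting near its lower range of 0.15, so I'll go down in small steps.

>>> {"fn": "step_arm", "kwargs": {
  "series": [
    {"tx": -0.001, "ty": -0.001, "tz": 0.01, "rx": 0, "ry": -0.2, "rz": 0, "fingers": 1},
    {"tx": -0.002, "ty": -0.001, "tz": 0.02, "rx": 0, "ry": -0.2, "rz": 0, "fingers": 1},
    {"tx": -0.002, "ty": -0.001, "tz": 0.03, "rx": 0, "ry": -0.2, "rz": 0, "fingers": 1},
    {"tx": -0.002, "ty": -0.001, "tz": 0.03, "rx": 0, "ry": -0.2, "rz": 0, "fingers": 1}
  ]
}}

```text
t: 12.5
ee_pos: [0.5225, -0.1359, 0.2024]
ee_rot: [0.622, 0.734, 0.209, 0.177]
wrist_force: [0.5, -0.2, -0.3]
width: 0.0917
```

```bash
python3 - <<'E'
from look import *
st=arm.state();print(st['ee_pos'],st['qpos'].round(3))
print(delta(*leverpose([.5856,-.1254,.0999],.163,-.555,.084),st))
E
```

```text
[ 0.52245649 -0.13591367  0.2023765 ] [ 1.135  0.21  -0.843  2.221 -0.348  0.305  0.815]
([0.0001, 0.0004, 0.0368], [0.0, -0.01, 0.09])
```

>>> {"fn": "step_arm", "kwargs": {
  "series": [
    {"tx": 0, "ty": 0, "tz": 0.01, "rx": 0, "ry": 0, "rz": 0, "fingers": 0.9},
    {"tx": 0, "ty": 0, "tz": 0.02, "rx": 0, "ry": 0, "rz": 0, "fingers": 0.8},
    {"tx": 0, "ty": 0, "tz": 0.028, "rx": 0, "ry": 0, "rz": 0, "fingers": 0.7},
    {"tx": 0, "ty": 0, "tz": 0.033, "rx": 0, "ry": 0, "rz": 0, "fingers": 0.6},
    {"tx": 0, "ty": 0, "tz": 0.033, "rx": 0, "ry": 0, "rz": 0, "fingers": 0.5}
  ]
}}

```text
t: 13.0
ee_pos: [0.5397, -0.1331, 0.1749]
ee_rot: [0.622, 0.734, 0.209, 0.178]
wrist_force: [0.2, -0.1, -0.3]
width: 0.0538
```

```bash
python3 - <<'E'
from look import *
st=arm.state();print(st['ee_pos'],st['qpos'].round(3),st['wrist_force'])
print(delta(*leverpose([.5856,-.1254,.0999],.163,-.555,.084),st))
save('l_wrist',arm.grab_frame('wrist'))
E
```

```text
[ 0.53969802 -0.13311311  0.17487132] [ 1.006  0.281 -0.75   2.218 -0.27   0.225  0.738] [ 0.15480991 -0.11832865 -0.26409621]
([0.0002, 0.0001, 0.0042], [0.02, 0.01, 0.12])
```

View pics/l_wrist.png

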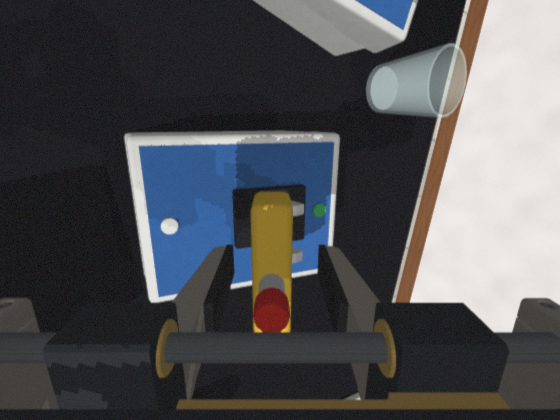

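The bar (252–292) is between the fingers (232 and 320). Closing.

>>> {"fn": "step_arm", "kwargs": {
  "series": [
    {"tx": 0, "ty": -0.001, "tz": 0.001, "rx": 0, "ry": 0, "rz": 0, "fingers": 0},
    {"tx": 0, "ty": -0.001, "tz": 0.001, "rx": 0, "ry": 0, "rz": 0, "fingers": 0},
    {"tx": 0, "ty": -0.001, "tz": 0.001, "rx": 0, "ry": 0, "rz": 0, "fingers": 0},
    {"tx": 0, "ty": -0.001, "tz": 0.001, "rx": 0, "ry": 0, "rz": 0, "fingers": 0},
    {"tx": 0, "ty": -0.001, "tz": 0.001, "rx": 0, "ry": 0, "rz": 0, "fingers": 0}
  ],
  "newtons": 45
}}

```text
t: 13.55
ee_pos: [0.5384, -0.1335, 0.1732]
ee_rot: [0.622, 0.734, 0.208, 0.177]
wrist_force: [-5.0, -1.5, 5.1]
width: 0.0217
```

```bash
python3 - <<'E'
from look import *
st=arm.state();print(st['ee_pos'],st['qpos'].round(3),st['wrist_force'],st['width'])
print(delta(*leverpose([.5856,-.1254,.0999],.163,-.555,.084),st))
E
```

```text
[ 0.5384335  -0.13347464  0.1731981 ] [ 1.007  0.282 -0.749  2.221 -0.269  0.223  0.738] [-5.01143891 -1.53750782  5.10537776] 0.02169578564292894
([0.0003, 0.002, 0.0035], [-0.07, 0.01, 0.09])
```

>>> {"fn": "step_arm", "kwargs": {
  "series": [
    {"tx": 0, "ty": 0, "tz": -0.004, "rx": 0, "ry": 0, "rz": 0, "fingers": 0},
    {"tx": 0, "ty": 0, "tz": -0.009, "rx": 0, "ry": 0, "rz": 0, "fingers": 0},
    {"tx": 0, "ty": 0, "tz": -0.013, "rx": 0, "ry": 0, "rz": 0, "fingers": 0},
    {"tx": 0, "ty": 0, "tz": -0.0155, "rx": 0, "ry": 0, "rz": 0, "fingers": 0},
    {"tx": 0, "ty": 0, "tz": -0.0155, "rx": 0, "ry": 0, "rz": 0, "fingers": 0}
  ]
}}

```text
t: 14.05
ee_pos: [0.5302, -0.1348, 0.1866]
ee_rot: [0.622, 0.734, 0.208, 0.177]
wrist_force: [2.5, -0.1, -6.0]
width: 0.0219
```

```bash
python3 - <<'E'
from look import *
st=arm.state();print(st['ee_pos'],st['qpos'].round(3),st['wrist_force'],st['width'])
C=R.from_quat(st['ee_rot']).as_matrix()
print('tool F',C.T@st['wrist_force'],'moved',C.T@(st['ee_pos']-np.array([.5384335,-.13347464,.1731981])))
H=np.array([.5856,-.1254,.0999]);B=boxR(.163)
l=B.T@(st['ee_pos']-H);print('r',np.linalg.norm(l[[0,2]]),'lean pos',np.arctan2(l[0],l[2]),'lean tool',np.arctan2(*( -(B.T@C[:,2])[[0,2]])),'lat',l[1])
# swing path: rotate about hinge axis from present pose
ax=B[:,1];r=np.linalg.norm(l[[0,2]])
for k in range(1,13):
    a=.062*k if k<12 else .705
    a=min(a,.705)
    Q=R.from_rotvec(ax*a).as_matrix()
    print(delta(H+Q@(st['ee_pos']-H),Q@C,st))
img=arm.grab_frame('wrist');save('m_wrist',img)
E
```

```text
[ 0.53019381 -0.13480124  0.18656993] [ 1.069  0.249 -0.796  2.222 -0.299  0.259  0.768] [ 2.54507749 -0.06927935 -5.96696094] 0.021941925754361047
tool F [-0.47829141 -1.01256506  6.39005409] moved [ 2.40934420e-05 -6.53781591e-05 -1.57623998e-02]
r 0.10329483977966467 lean pos -0.5752546187670033 lean tool -0.5538230396911059 lat -0.0002853596089065299
([-0.0, 0.0064, 0.0001], [3.55, 0.0, -0.0])
([-0.0, 0.0128, 0.0005], [7.1, 0.01, -0.0])
([-0.0, 0.0191, 0.0014], [10.66, 0.01, -0.0])
([-0.0, 0.0254, 0.0026], [14.21, 0.02, -0.0])
([-0.0, 0.0316, 0.0042], [17.76, 0.02, -0.0])
([-0.0001, 0.0377, 0.0063], [21.31, 0.03, -0.01])
([-0.0001, 0.0436, 0.0086], [24.87, 0.03, -0.01])
([-0.0001, 0.0494, 0.0114], [28.42, 0.04, -0.01])
([-0.0001, 0.055, 0.0145], [31.97, 0.04, -0.01])
([-0.0001, 0.0604, 0.0179], [35.52, 0.05, -0.01])
([-0.0001, 0.0656, 0.0217], [39.08, 0.05, -0.01])
([-0.0001, 0.0675, 0.0232], [40.39, 0.06, -0.01])
```

View pics/m_wrist.png

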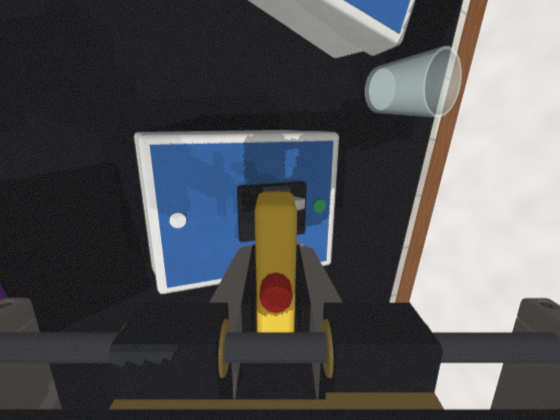

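Lift is about 15 mm (axial 6.4 N, as expected). Correcting the hinge by 2 mm and swinging in two halves.

```bash
cat > swing.py <<'E'
from look import *
def info(H,st):
    C=R.from_quat(st['ee_rot']).as_matrix();B=boxR(.163);l=B.T@(st['ee_pos']-H)
    print('r',np.linalg.norm(l[[0,2]]).round(4),'leanpos',np.arctan2(l[0],l[2]).round(4),'leantool',np.arctan2(*(-(B.T@C[:,2])[[0,2]])).round(4),'toolF',(C.T@st['wrist_force']).round(2),'q',st['qpos'].round(3),'w',st['width'])
def arc(H,st,ang):
    C=R.from_quat(st['ee_rot']).as_matrix();ax=boxR(.163)[:,1]
    for a in ang:
        Q=R.from_rotvec(ax*a).as_matrix();print(round(a,3),delta(H+Q@(st['ee_pos']-H),Q@C,st))
E
python3 - <<'E'
from swing import *
st=arm.state()
H=st['ee_pos']-leverpose([0,0,0],.163,-.5565,.1033)[0];print(H)
info(H,st);arc(H,st,[.06*k for k in range(1,7)])
E
```

```text
[ 0.58410669 -0.1259187   0.09871404]
r 0.1033 leanpos -0.5565 leantool -0.5538 toolF [-1.12 -0.33  7.31] q [ 1.069  0.25  -0.796  2.222 -0.299  0.259  0.768] w 0.021720973388344843
0.06 ([-0.0, 0.0062, 0.0002], [3.44, 0.0, -0.0])
0.12 ([-0.0, 0.0124, 0.0007], [6.88, 0.01, -0.0])
0.18 ([-0.0, 0.0185, 0.0016], [10.31, 0.01, -0.0])
0.24 ([-0.0, 0.0246, 0.0029], [13.75, 0.02, -0.0])
0.3 ([-0.0, 0.0305, 0.0045], [17.19, 0.02, -0.0])
0.36 ([-0.0, 0.0364, 0.0065], [20.63, 0.03, -0.0])
```

>>> {"fn": "step_arm", "kwargs": {
  "series": [
    {"tx": 0, "ty": 0.0031, "tz": 0.0001, "rx": 1.72, "ry": 0, "rz": 0, "fingers": 0},
    {"tx": 0, "ty": 0.0062, "tz": 0.0002, "rx": 3.44, "ry": 0, "rz": 0, "fingers": 0},
    {"tx": 0, "ty": 0.0093, "tz": 0.0004, "rx": 5.16, "ry": 0, "rz": 0, "fingers": 0},
    {"tx": 0, "ty": 0.0124, "tz": 0.0007, "rx": 6.88, "ry": 0, "rz": 0, "fingers": 0},
    {"tx": 0, "ty": 0.0155, "tz": 0.0011, "rx": 8.6, "ry": 0, "rz": 0, "fingers": 0},
    {"tx": 0, "ty": 0.0185, "tz": 0.0016, "rx": 10.31, "ry": 0, "rz": 0, "fingers": 0},
    {"tx": 0, "ty": 0.0185, "tz": 0.0016, "rx": 10.31, "ry": 0, "rz": 0, "fingers": 0}
  ]
}}

```text
t: 14.8
ee_pos: [0.5465, -0.132, 0.1942]
ee_rot: [0.635, 0.75, 0.141, 0.12]
wrist_force: [2.8, -2.1, -5.9]
width: 0.0217
```

```bash
python3 - <<'E'
from swing import *
st=arm.state();H=np.array([.5841,-.1259,.0987])
info(H,st);arc(H,st,[.05*k for k in range(1,12)])
E
```

```text
r 0.1028 leanpos -0.3797 leantool -0.372 toolF [-2.57  0.11  6.37] q [ 0.749  0.247 -0.542  2.077 -0.035  0.508  0.435] w 0.021697848872002122
0.05 ([-0.0, 0.0051, 0.0001], [2.86, 0.01, 0.0])
0.1 ([-0.0, 0.0103, 0.0004], [5.73, 0.01, 0.0])
0.15 ([-0.0, 0.0154, 0.001], [8.59, 0.02, 0.0])
0.2 ([-0.0, 0.0204, 0.0019], [11.46, 0.02, 0.0])
0.25 ([-0.0001, 0.0255, 0.003], [14.32, 0.03, 0.0])
0.3 ([-0.0001, 0.0304, 0.0044], [17.19, 0.04, 0.0])
0.35 ([-0.0001, 0.0353, 0.006], [20.05, 0.04, 0.0])
0.4 ([-0.0001, 0.0401, 0.0078], [22.92, 0.05, 0.0])
0.45 ([-0.0001, 0.0448, 0.0099], [25.78, 0.05, 0.01])
0.5 ([-0.0001, 0.0494, 0.0122], [28.65, 0.06, 0.01])
0.55 ([-0.0001, 0.0538, 0.0147], [31.51, 0.07, 0.01])
```

>>> {"fn": "step_arm", "kwargs": {
  "series": [
    {"tx": 0, "ty": 0.0051, "tz": 0.0001, "rx": 2.86, "ry": 0, "rz": 0, "fingers": 0},
    {"tx": 0, "ty": 0.0103, "tz": 0.0003, "rx": 5.73, "ry": 0, "rz": 0, "fingers": 0},
    {"tx": 0, "ty": 0.0154, "tz": 0.0008, "rx": 8.59, "ry": 0, "rz": 0, "fingers": 0},
    {"tx": 0, "ty": 0.0204, "tz": 0.0017, "rx": 11.46, "ry": 0, "rz": 0, "fingers": 0},
    {"tx": 0, "ty": 0.0255, "tz": 0.0028, "rx": 14.32, "ry": 0, "rz": 0, "fingers": 0},
    {"tx": 0, "ty": 0.0304, "tz": 0.0042, "rx": 17.19, "ry": 0, "rz": 0, "fingers": 0},
    {"tx": 0, "ty": 0.0353, "tz": 0.0058, "rx": 20.05, "ry": 0, "rz": 0, "fingers": 0},
    {"tx": 0, "ty": 0.0401, "tz": 0.0076, "rx": 22.92, "ry": 0, "rz": 0, "fingers": 0},
    {"tx": 0, "ty": 0.0401, "tz": 0.0076, "rx": 22.92, "ry": 0, "rz": 0, "fingers": 0}
  ]
}}

```text
t: 15.7
ee_pos: [0.5858, -0.1256, 0.1998]
ee_rot: [0.646, 0.763, -0.011, -0.01]
wrist_force: [0.1, -2.5, -6.4]
width: 0.0215
```

```bash
python3 - <<'E'
from swing import *
st=arm.state();H=np.array([.5841,-.1259,.0987])
info(H,st);arc(H,st,[.03*k for k in range(1,6)])
E
```

```text
r 0.1011 leanpos 0.0176 leantool 0.0307 toolF [-2.46 -0.08  6.4 ] q [ 0.464  0.454 -0.414  1.701  0.212  1.06   0.143] w 0.02151006378836424
0.03 ([-0.0, 0.003, 0.0], [1.72, 0.0, 0.0])
0.06 ([-0.0, 0.0061, 0.0001], [3.44, 0.01, 0.0])
0.09 ([-0.0, 0.0091, 0.0003], [5.16, 0.01, 0.0])
0.12 ([-0.0, 0.0121, 0.0006], [6.88, 0.02, 0.01])
0.15 ([-0.0, 0.0151, 0.0009], [8.59, 0.02, 0.01])
```

>>> {"fn": "step_arm", "kwargs": {
  "series": [
    {"tx": 0, "ty": 0.003, "tz": 0, "rx": 1.72, "ry": 0, "rz": 0, "fingers": 0},
    {"tx": 0, "ty": 0.0061, "tz": 0.0001, "rx": 3.44, "ry": 0, "rz": 0, "fingers": 0},
    {"tx": 0, "ty": 0.0091, "tz": 0.0003, "rx": 5.16, "ry": 0, "rz": 0, "fingers": 0},
    {"tx": 0, "ty": 0.0116, "tz": 0.0005, "rx": 6.5, "ry": 0, "rz": 0, "fingers": 0},
    {"tx": 0, "ty": 0.0126, "tz": 0.0006, "rx": 6.5, "ry": 0, "rz": 0, "fingers": 0},
    {"tx": 0, "ty": 0.0126, "tz": 0.0006, "rx": 6.5, "ry": 0, "rz": 0, "fingers": 0}
  ]
}}

```text
t: 16.3
ee_pos: [0.5965, -0.1239, 0.1975]
ee_rot: [0.645, 0.761, -0.055, -0.048]
wrist_force: [-4.6, -2.2, -6.2]
width: 0.0217
```

```bash
python3 - <<'E'
from swing import *
st=arm.state();H=np.array([.5841,-.1259,.0987])
info(H,st);print(st['ee_pos'])
E
```

```text
r 0.0996 leanpos 0.1261 leantool 0.1457 toolF [-1.46 -3.92  6.82] q [ 0.407  0.533 -0.392  1.59   0.24   1.208  0.113] w 0.021656751602314294
[ 0.59647453 -0.12392528  0.19751573]
```

The swing is at its stop (−3.9 N in the swing direction). Lowering the collar while gripped.

>>> {"fn": "step_arm", "kwargs": {
  "series": [
    {"tx": 0, "ty": 0, "tz": 0.004, "rx": 0, "ry": 0, "rz": 0, "fingers": 0},
    {"tx": 0, "ty": 0, "tz": 0.008, "rx": 0, "ry": 0, "rz": 0, "fingers": 0},
    {"tx": 0, "ty": 0, "tz": 0.012, "rx": 0, "ry": 0, "rz": 0, "fingers": 0},
    {"tx": 0, "ty": 0, "tz": 0.0145, "rx": 0, "ry": 0, "rz": 0, "fingers": 0},
    {"tx": 0, "ty": 0, "tz": 0.0145, "rx": 0, "ry": 0, "rz": 0, "fingers": 0}
  ]
}}

```text
t: 16.8
ee_pos: [0.5947, -0.1242, 0.185]
ee_rot: [0.645, 0.761, -0.054, -0.047]
wrist_force: [-4.1, -0.9, 4.5]
width: 0.0216
```

```bash
python3 - <<'E'
from swing import *
st=arm.state();H=np.array([.5841,-.1259,.0987])
info(H,st);print(st['ee_pos'])
E
```

```text
r 0.0869 leanpos 0.1238 leantool 0.1443 toolF [-0.18 -4.82 -3.84] q [ 0.407  0.542 -0.39   1.606  0.246  1.182  0.108] w 0.021613792100431295
[ 0.59470878 -0.12424529  0.18495269]
```

>>> {"fn": "step_arm", "kwargs": {
  "series": [
    {"tx": 0, "ty": 0, "tz": 0, "rx": 0, "ry": 0, "rz": 0, "fingers": 0.25},
    {"tx": 0, "ty": 0, "tz": 0, "rx": 0, "ry": 0, "rz": 0, "fingers": 0.5},
    {"tx": 0, "ty": 0, "tz": 0, "rx": 0, "ry": 0, "rz": 0, "fingers": 0.7},
    {"tx": 0, "ty": 0, "tz": 0, "rx": 0, "ry": 0, "rz": 0, "fingers": 0.7}
  ]
}}

```text
t: 17.2
ee_pos: [0.5949, -0.124, 0.185]
ee_rot: [0.645, 0.761, -0.054, -0.047]
wrist_force: [-0.5, -0.2, 0.1]
width: 0.0448
```

```bash
python3 - <<'E'
from swing import *
st=arm.state();print(st['wrist_force'],st['width'])
img=arm.grab_frame('wrist');overlay([.5841,-.1259,.0987],.163,.1396,st,img);save('n_wrist',img)
sd=arm.grab_frame('side');save('n_side',cv2.resize(sd[100:260,200:370],None,fx=4,fy=3.7))
sc=arm.grab_frame('scene');save('n_scene',cv2.resize(sc[150:310,150:420],None,fx=2.9,fy=2.9))
E
```

```text
[-0.4813287  -0.1842915   0.11899666] 0.044793866492591976
```

View pics/n_wrist.png

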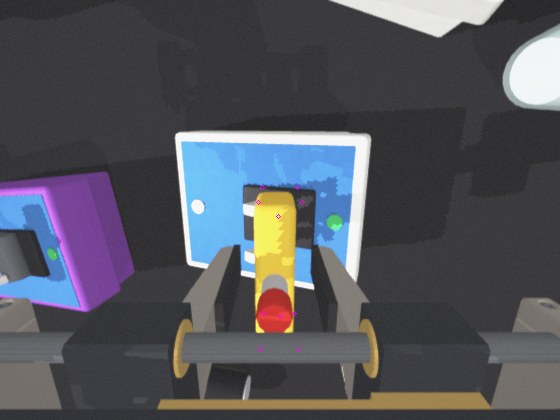

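View pics/n_scene.png

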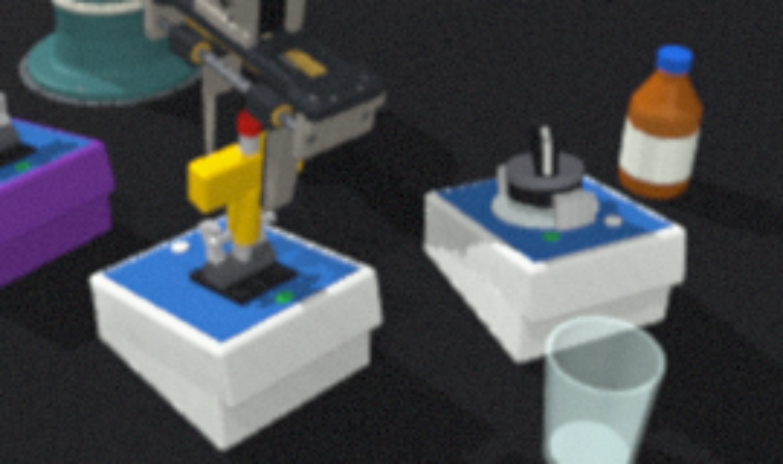

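The lever leans to the far side. I'm backing off along it to check the collar.

>>> {"fn": "step_arm", "kwargs": {
  "series": [
    {"tx": 0, "ty": 0, "tz": -0.03, "rx": 0, "ry": 0, "rz": 0, "fingers": 0.8},
    {"tx": 0, "ty": 0, "tz": -0.07, "rx": 0, "ry": 0, "rz": 0, "fingers": 1},
    {"tx": 0, "ty": 0, "tz": -0.11, "rx": 0, "ry": 0, "rz": 0, "fingers": 1},
    {"tx": 0, "ty": 0, "tz": -0.15, "rx": 0, "ry": 0, "rz": 0, "fingers": 1},
    {"tx": 0, "ty": -0.04, "tz": -0.17, "rx": 0, "ry": 0, "rz": 0, "fingers": 1},
    {"tx": 0, "ty": -0.08, "tz": -0.17, "rx": 0, "ry": 0, "rz": 0, "fingers": 1},
    {"tx": 0, "ty": -0.08, "tz": -0.17, "rx": 0, "ry": 0, "rz": 0, "fingers": 1}
  ]
}}

```text
t: 18.05
ee_pos: [0.5381, -0.1347, 0.3668]
ee_rot: [0.646, 0.76, -0.055, -0.046]
wrist_force: [0.7, -0.3, -0.2]
width: 0.0919
```

```bash
python3 - <<'E'
from swing import *
st=arm.state();print(st['wrist_force'],st['qpos'].round(3))
H=np.array([.5841,-.1259,.0987]);B=boxR(.163)
def draw(c,img,lift=0):
    K=campose(c,st);L=B@R.from_euler('y',.1396).as_matrix()
    pts=[H,H+L@np.array([0,0,.147])]+[H+L@np.array([sx*.011,sy*.045,.1+lift+sz*.017]) for sx in(1,-1) for sy in(1,-1) for sz in(1,-1)]
    return proj(*K,np.array(pts))
for c,(r0,r1,c0,c1,f) in {'wrist':(80,300,180,400,2.7),'side':(110,250,220,360,4),'scene':(170,310,160,320,4)}.items():
    img=arm.grab_frame(c);cr=cv2.resize(img[r0:r1,c0:c1],None,fx=f,fy=f,interpolation=cv2.INTER_CUBIC)
    for u in draw(c,img): cv2.circle(cr,(int((u[0]-c0+.5)*f),int((u[1]-r0+.5)*f)),3,(255,0,255),1)
    save('o_'+c,cr)
E
```

```text
[ 0.73744464 -0.33226892 -0.17955452] [ 0.48   0.306 -0.416  1.523  0.157  1.479  0.21 ]
```

View pics/o_wrist.png

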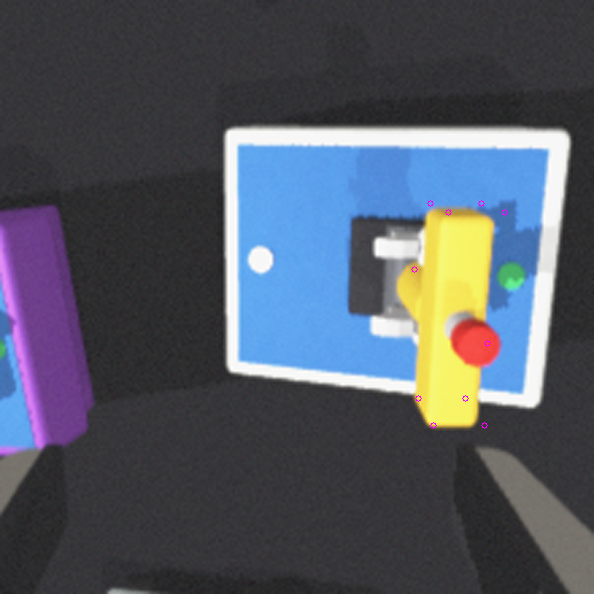

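View pics/o_side.png

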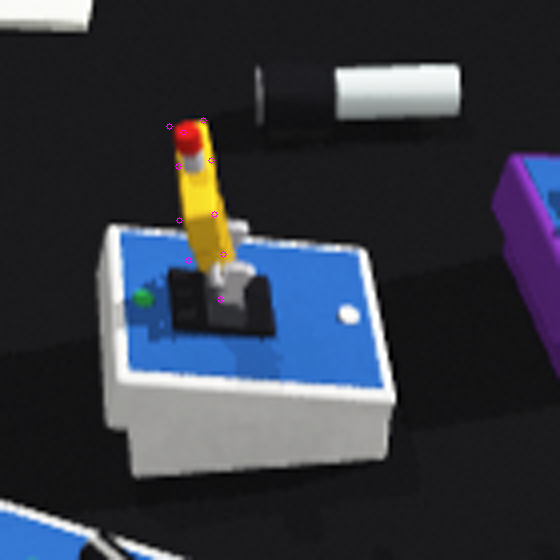

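View pics/o_scene.png

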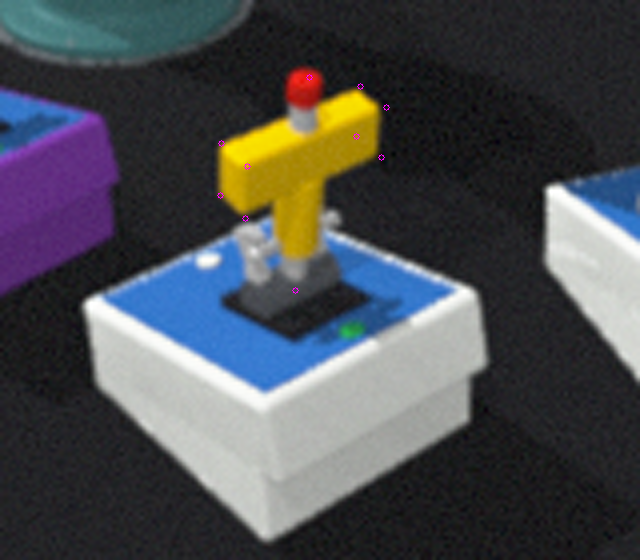

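```bash
cat > fit3.py <<'E'
from h import *
from scipy.optimize import least_squares
st=arm.state();cam={c:campose(c,st) for c in('wrist','scene','side')}
w=lambda u:(180+u[0]/2.7-.5*0,80+u[1]/2.7); s=lambda u:(160+u[0]/4,170+u[1]/4); d=lambda u:(220+u[0]/4,110+u[1]/4)
# (cam,px,local x,y,r,isbar)
O=[('wrist',w((476,343)),0,0,.147,0),('scene',s((304,73)),0,0,.147,0),('side',d((187,126)),0,0,.147,0),
('scene',s((221,151)),-.011,-.045,.117,1),('scene',s((362,89)),-.011,.045,.117,1),('scene',s((380,102)),.011,.045,.117,1),('scene',s((241,163)),.011,-.045,.117,1),
('scene',s((243,213)),.011,-.045,.083,1),('scene',s((381,153)),.011,.045,.083,1),('scene',s((221,197)),-.011,-.045,.083,1),
('wrist',w((427,209)),-.011,.045,.117,1),('wrist',w((492,214)),.011,.045,.117,1),('wrist',w((478,427)),.011,-.045,.117,1)]
H0=np.array([.585,-.1256,.099]);B=boxR(.163)
def f(p):
    H=p[2:5];L=B@R.from_euler('y',p[0]).as_matrix();e=[]
    for c,px,x,y,r,b in O: e+=list(proj(*cam[c],H+L@np.array([x,y,r+b*p[1]]))[0]-px)
    return e+list((H-H0)/.0015)
r=least_squares(f,[.1,0,*H0],loss='soft_l1');J=np.linalg.inv(r.jac.T@r.jac);print(r.x.round(4),np.sqrt(np.diag(J)).round(4));print(np.round(f(r.x),1))
E
python3 fit3.py
```

```text
[ 0.1199 -0.0018  0.5852 -0.1248  0.0992] [0.0128 0.0017 0.0014 0.0006 0.0012]
[-0.9  0.8  0.6 -0.2 -0.8  1.1 -0.3 -2.3 -1.  -0.9  1.   0.7  1.1  0.2
  0.3  0.9 -0.3  0.7 -0.4 -0.7  3.2  1.3  0.  -0.5 -1.8 -0.4  0.1  0.5
  0.1]
```

Fit: collar lift −1.8 ± 1.7 mm (down) and lean 0.12 ± 0.013 rad (swing about 0.68, inside the 0.04 play of "on"). One last full view.

```bash
python3 - <<'E'
from h import *
save('p_scene',arm.grab_frame('scene')); st=arm.state();print(st['wrist_force'],st['joint_vel'].round(3),st['t'])
E
```

```text
[-0.06509215 -0.26102625 -0.30439458] [-0.005  0.017  0.001 -0.005  0.001  0.002  0.002] 18.25
```

View pics/p_scene.png

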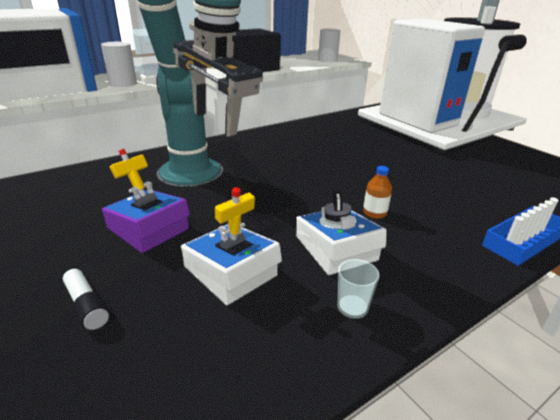

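The scene shows the lever over with its collar down (235,205) and the knob turned (338,205). The bottle (377,192), beaker (357,288) and lamp (85,298) have not moved, and the gripper is clear.

```bash
python3 -c "
from bench import arm
print(arm.hand_in())"
```

```text
the job is handed in; nothing more can be done
None
```

Both steps are done in the order asked, and the job was handed in at about 18 s of the 51 s allowed.

- **Selector:** I pushed the knob in 10 mm and turned it clockwise to the stop, where the moment rose to 0.67 N m. I then let it spring out and released it. The last close view showed the pointer at the green dot and the knob at its "out" height.
- **Heater lever:** I lifted the collar about 15 mm, with the axial force at the expected 6.4 N. I swung the lever to the far stop, lowered the collar and released it. A three-camera fit gave a collar lift of −1.8 ± 1.7 mm, so it is down. The lever lean was 0.12 ± 0.013 rad, or a swing of about 0.68, which is inside the 0.04 rad play of the locked "on" position.
- **Surroundings:** The final picture shows the bottle, beaker and lamp in their places, and the gripper touches nothing.

**Disagreements:**
- The side camera put the knob about 10–15 mm away from where the other two cameras did, so I relied on the wrist camera.
- My first estimate of the hinge was about 2 mm off, and I corrected it before the swing.
- While I lowered the collar, resistance came after about 13 mm instead of the expected 15 mm.
- I did not push on the lever to test the lock; it is judged from the images only.

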